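Strip the caul bar

ROBOT

A 6-joint arm with a two-finger parallel gripper is mounted at the origin on the work surface. World frame = base frame: x ahead of the robot, y to its left, z up, the work surface at z = 0. Lengths are in m, angles in rad, forces in N, time in s.
With the tool pointing down it reaches from about 0.2 to 0.875 m from the base axis. Payload 3.4 kg.
Tool frame: the origin (TCP) lies at the very end of the fingers, on their centre line; the grasp point (between the pads) lies 19 mm behind it (grip_depth is the z of the grasp point in the tool frame, in m); z points along the fingers, y is the line along which they close (so a half turn about z gives the same grasp; the last joint's range is limited). The gripper opens to 94 mm and grips with 3 to 60 N. Pads are 16 mm wide; open, the fingers measure 119 mm over their backs; the gripper's body (75 mm by 177 mm) begins 78 mm behind the grasp point.
Start: joints at [1.003, 0.276, 1.505, -0, 1.361, -0.121], TCP at [0.248, 0.519, 0.205] pointing down, gripper open.
Joint ranges: [-2.89, 2.89], [-0.75, 2.08], [0.22, 2.7], [-1.18, 4.32], [0.11, 2.71], [-2.7, 2.7]. Speed limits (rad/s): [2.57, 2.57, 3.14, 3.14, 3.14, 3.14].

INTERFACE

Orientations are given as a 3x3 rotation matrix whose columns are the frame's x, y, z axes.
In Python, from rig import state, capture, camera_params, sign_off, outline_of, tip_of, grip_depth gives the robot as it stands.
- The arm moves only by the shell command python3 -m creep 'ROWS'. ROWS is a JSON object of lists of equal length, an entry for each row: "jaw": the finger opening in mm, from 0 to 94; "xyz": the shift along the tool's x, y, z in mm, a list of three; "roll": the turn about the tool's z in rad. In form: {"jaw": [jaw, ...], "xyz": [[tx, ty, tz], ...], "roll": [roll, ...]}. A call has 1 to 10 rows; each row is the pose to reach, as a shift and turn from the pose commanded when the call began, along the tool's axes at that moment; what a row does not reach only later rows make up. A row lasts 1/10 s, in which the tool goes at most 50 mm and 8.59 degrees, less where a joint would pass 70% of its speed; a pose out of reach is approached as far as the arm can. A call with a gripper value outside its range is refused whole. The fingers move at their own pace and stop on an object; the grip force is fixed at half the most. Time passes only in rows, so rows that repeat a pose let the fingers close. It gives the time, the measured TCP pose, the force, the opening and the grip force at its end, in the units of the state.
- state(): the state, without advancing time (a new reading comes with each control period).
- capture(name): name is "scene" or "top" or "wrist"; returns the picture (480x640x3 uint8, blue, green, red); there is no depth.
- camera_params(name): a dict with "intrinsics" (3x3 intrinsics, pixels), "rvec" (rotation vector, rad) and "tvec" (3), from world to camera coordinates, as OpenCV has them. Camera axes: x right, y down, z forward; pixel columns grow to the right and rows downward; lengths in m; the calibration is good to about 2 mm. A picture is of the moment at which its call begins: read the wrist's pose just before it. camera_params takes no time and is no camera call; for the wrist camera it gives the pose at the moment of the call.
- sign_off(): hands the job in; it is judged then, once.
Trained networks look in the newest picture that a camera, given by its name, has taken for a name from the list of things; names that differ only in an ending like _2 or _b are one class to them, and where a whole thing is asked for, a point or a joint stands for the part that bears it (a point fixed in the world has none). Each returns a list of dicts, best first, with "confidence" (0 to 1); they miss things now and then, are a little off and sometimes report something else, mostly with a low value. They report only what shows in the picture. A call takes as long as a camera call. They do not tell look-alikes from the thing itself.
- outline_of(camera, thing): "pixels" (480x640 bool, what is visible of it).
- tip_of(camera, thing): "at" ([x, y, z] in m, in world coordinates, good to about 4 mm: a listed point, or the origin of a listed thing).
The state is a dict: "time": time; "joint_positions": joint angles; "joint_velocities": joint speeds; "effort": joint torques, N m; "eef_pos": TCP position; "tcp_rot": TCP orientation; "contact_force": force on the tool from outside, world axes, zero at the start; "torque": the same for the moment, N m; "grip_width": finger opening in m; "finger_force": force on a finger pad.
Only numpy, scipy, OpenCV 4.12 (cv2) and the standard library are available. Lean on these libraries where they do the work, as an engineer would, in place of code of your own. Each camera call takes 0.05 s, during which the arm holds its last target. There are 200 camera calls.

TASK

Strip the parts from the steel bar on the walnut stand: first slide the red stop collar off the bar's end and put it in the empty steel dish, and only then slide off the brass spacer and the black ebony caul, laying the spacer in the walnut tray and standing the caul upright on its flat foot on the cork pad. Set each part down gently without dropping it or putting it down anywhere else first, and leave the other things on the bench where they are.

Things in the scene. Friction and masses are not known exactly. Their poses are not given: they have to be found in the camera images.
- bar_end (a point): centre of the free end face of a horizontal steel bar, 12 mm in diameter, held in the walnut stand (fixed). +y points outward along the bar (the way parts come off), z up. The bar's axis is 115 mm above the bench; the bar runs 124 mm from this end back to the stand's upright
- stand: fixed walnut stand of the bar. Origin on the bench under the middle of its upright; +y along the bar, whose end is 135 mm out. Upright 64 (x) by 22 mm (y), with a spring clip on top to 154 mm high; a radius gauge 100 mm wide (x), up to 141 mm high, is clipped on its -y face. Base 100 mm wide, 12 mm thick, from y -43 to +87 mm
- collar_c (a point): red stop collar on the bar, outermost part, between the others and the bar's free end: a twelve-sided ring 40 mm across flats, 18 mm wide along the bar, bore 18 mm (slides freely, hangs 3 mm low on the bar), about 60 g. Point at the centre of its bore; y along its bore
- spacer_c (a point): brass spacer on the bar: an eight-sided ring 36 mm across flats (flats at the sides, top and bottom), 22 mm wide along the bar, bore 18 mm, hangs 3 mm low, about 150 g. Point at the centre of its bore; y along its bore. It may be the inner or the outer one of spacer and caul
- caul_c (a point): black ebony fret caul on the bar: a block 44 mm wide across the bar, 22 mm along the bar, 52 mm high, with an 18 mm square bore along y; hangs 3 mm low, about 50 g. Point at the centre of its bore, 28 mm above its flat foot and 24 mm below its crowned top; z points from foot to crown (up as it hangs)
- dish: round, plain steel parts dish, empty, fixed: 120 mm across the rim, 24 mm high, wall 3 mm, inner floor 4 mm above the bench and 106 mm across. Origin at the centre of its underside
- tray: walnut open tray, empty, fixed: 124 mm (x) by 104 mm (y), 26 mm high, walls 6 mm, inner floor about 6 mm above the bench. Origin at the centre of its underside
- pad: square cork pad, fixed: 110 x 110 mm, 6 mm thick. Origin at the centre of its underside
- green_dish: bystander: green ceramic dish with fret ends in it, 92 mm across, 24 mm high. Origin under its centre
- rocker: bystander: chrome fret rocker, a flat plate 60 x 22 mm, 6 mm thick. Origin under its centre
- sanding_block: bystander: black phenolic sanding block 80 x 40 mm, 28 mm high. Origin under its centre
- glue: bystander: white glue bottle with a yellow cap, 38 mm across, about 100 mm high, standing beyond the bar's free end. Origin under its centre
- hammer: bystander: fretting hammer, about 200 mm long, lying on the bench
- jar: bystander: amber glass jar with a black lid, 56 mm across, 60 mm high. Origin under its centre
- screwdriver: bystander: screwdriver about 160 mm long, lying beside the stand
- oil: bystander: tall green glass oil bottle with a black cap, 44 mm across, about 160 mm high; it can stand close to the dish, tray or pad, in the way of a gripper's body. Origin under its centre
Mind the look-alikes: they are no part of the job. What is shaped like the part that bears caul_c but blue or turquoise is not meant.

How it is judged:
On the way:
1. the stop collar lies in the steel dish, let go, with the spacer and the caul still on the bar (horizontal distance between collar_c and dish below 0.045 m and height (world z) of collar_c below 0.034 m and contact force between collar and the fingers below 0.1 N and linear speed of collar below 0.03 m/s and height (world z) of each of spacer_c, caul_c above 0.09 m and y of each of spacer_c, caul_c in the frame of bar_end below 0.012 m), for 0.2 s.
At the end, for the whole second after the job is handed in: collar in the steel dish (centre within 45 mm of the dish's, under 34 mm high), spacer in the walnut tray (centre 14 mm or more inside its outer edges, under 34 mm high), caul on its foot on the cork pad (centre within 45 mm of the pad's in x and y, upright to 0.12 rad); all let go, at rest (horizontal distance between collar_c and dish below 0.045 m and height (world z) of each of collar_c, spacer_c below 0.034 m and x of spacer_c in the frame of tray between -0.048 and 0.048 m and y of spacer_c in the frame of tray between -0.038 and 0.038 m and x of caul_c in the frame of pad between -0.045 and 0.045 m and y of caul_c in the frame of pad between -0.045 and 0.045 m and angle between caul_c's own z axis and vertical below 0.12 rad and height (world z) of caul_c between 0.03 and 0.04 m and contact force between each of collar, spacer, caul and the fingers below 0.1 N and linear speed of each of collar, spacer, caul below 0.03 m/s); the robot touches nothing.
It fails at once if a part from the bar is put down or falls elsewhere: its centre is under 30 mm high more than 90 mm from the middle of its own dish, tray or pad ((height (world z) of collar_c below 0.03 m and horizontal distance between collar_c and dish above 0.09 m) or (height (world z) of spacer_c below 0.03 m and horizontal distance between spacer_c and tray above 0.09 m) or (height (world z) of caul_c below 0.03 m and horizontal distance between caul_c and pad above 0.09 m)).
It fails at once if a part is dropped: it moves faster than 0.7 m/s (a fall of 25 mm) with the fingers not touching it ((linear speed of collar above 0.7 m/s and contact force between collar and the fingers below 0.1 N) or (linear speed of spacer above 0.7 m/s and contact force between spacer and the fingers below 0.1 N) or (linear speed of caul above 0.7 m/s and contact force between caul and the fingers below 0.1 N)).
It fails at once if a bystander is shifted by more than 20 mm or tipped by more than 0.3 rad (distance of any of green_dish, rocker, sanding_block, glue, hammer, jar, screwdriver, oil from where it was at the start of the episode above 0.02 m or angle between any of green_dish, rocker, sanding_block, glue, hammer, jar, screwdriver, oil's own z axis and vertical above 0.3 rad).
It also fails if it takes over 72 s, if anything falls off the work surface, if the arm or the gripper's body presses on something with over 40 N, if the wrist force passes 120 N, or if a joint passes its speed limit or range.

## Working session

There is one attempt and no reset: what is moved stays moved. The work goes in short steps, Python scripts to look and compute and a shell command to move; the robot and the scene stay as the last step left them, time stands still between calls to the robot, and variables do not carry over. Pictures are saved under pics/ and viewed, at most 13 in all, crops included, and the job is handed in when it is done.

```bash
mkdir -p pics; ls; cat > h.py <<'E'
import numpy as np,cv2
from rig import *
E
python3 - <<'E'
from h import *
s=state();print(s['time'],s['eef_pos'],np.round(s['tcp_rot'],3).tolist(),s['grip_width'],grip_depth)
for c in ['scene','top']:
    cv2.imwrite(f'pics/{c}0.png',capture(c))
    for t in ['bar_end','stand','collar_c','spacer_c','caul_c','dish','tray','pad','oil','glue','hammer','screwdriver','jar','sanding_block','green_dish','rocker']:
        print(c,t,[(np.round(d['at'],3).tolist(),round(d['confidence'],2)) for d in tip_of(c,t)][:3])
E
```

```text
pics
0.0 [0.24814143 0.51807267 0.20461223] [[-0.902, 0.432, -0.001], [0.432, 0.902, -0.002], [0.0, -0.002, -1.0]] 0.09403447839044926 -0.0188
scene bar_end [([0.582, -0.01, 0.115], 0.88), ([0.375, 0.159, -0.0], 0.63)]
scene stand [([0.615, -0.14, 0.001], 0.62)]
scene collar_c [([0.591, -0.039, 0.112], 0.56)]
scene spacer_c [([0.598, -0.077, 0.112], 0.78), ([0.605, -0.108, 0.115], 0.56)]
scene caul_c [([0.569, -0.26, 0.031], 0.92), ([0.759, -0.037, 0.029], 0.86), ([0.607, -0.11, 0.111], 0.81)]
scene dish [([0.425, -0.06, 0.0], 0.83)]
scene tray [([0.496, 0.338, 0.002], 0.78), ([0.529, -0.403, 0.004], 0.71)]
scene pad [([0.354, -0.273, -0.001], 0.82)]
scene oil [([0.488, -0.208, -0.001], 0.78), ([0.688, -0.083, -0.001], 0.37)]
scene glue [([0.562, 0.086, -0.002], 0.67), ([0.685, -0.333, 0.0], 0.48)]
scene hammer [([0.716, 0.333, -0.002], 0.63)]
scene screwdriver [([0.685, -0.084, 0.003], 0.91), ([0.486, -0.208, -0.001], 0.53)]
scene jar [([0.683, -0.335, 0.003], 0.76)]
scene sanding_block [([0.371, 0.16, 0.0], 0.57), ([0.614, -0.141, 0.001], 0.2)]
scene green_dish [([0.531, -0.405, -0
[... 187 characters left out ...]
, ([0.36, -0.272, -0.002], 0.47)]
top spacer_c [([0.599, -0.078, 0.112], 0.7)]
top caul_c [([0.709, -0.243, 0.03], 0.8), ([0.605, -0.109, 0.108], 0.77), ([0.765, -0.035, 0.029], 0.68)]
top dish [([0.426, -0.062, 0.001], 0.89)]
top tray [([0.49, 0.339, 0.001], 0.94)]
top pad [([0.355, -0.272, -0.001], 0.8), ([0.556, 0.078, 0.001], 0.34)]
top oil [([0.689, -0.078, -0.003], 0.71), ([0.49, -0.214, 0.006], 0.7)]
top glue [([0.556, 0.078, 0.001], 0.81)]
top hammer []
top screwdriver [([0.691, -0.079, -0.004], 0.71)]
top jar [([0.685, -0.331, -0.001], 0.62)]
top sanding_block [([0.371, 0.153, -0.0], 0.69)]
top green_dish [([0.533, -0.404, -0.004], 0.74)]
top rocker [([0.401, -0.162, -0.002], 0.72)]
```

View pics/scene0.png

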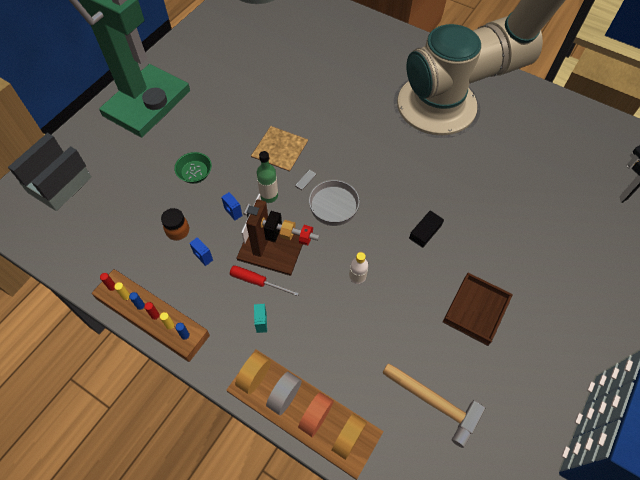

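View pics/top0.png

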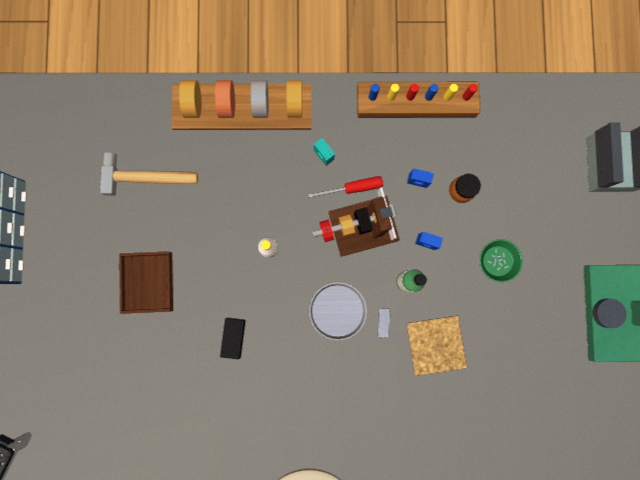

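The scene view shows the bar at about (290,230). From the free end inwards it carries the red collar (305,236), brass spacer (287,230) and black caul (272,222). The top view shows the same order: (326,230), (346,225), (363,219).

Caul candidates in the top view are black on the bar (363,219), blue at (421,177) and (429,240), and turquoise at (324,152). Only the black one fits the description, because it is ebony and on the bar. I'll confirm that in a crop and work out the first move.

```bash
cat >> h.py <<'E'
def go(x,y,z,xdir=None):
    "shift (mm, tool axes) and roll bringing TCP to x,y,z with tool x along xdir (world xy)"
    s=state();R=np.array(s['tcp_rot'])
    d=1e3*R.T@(np.array([x,y,z])-s['eef_pos'])
    r=0
    if xdir is not None:
        v=R.T@np.array([*xdir,0]);r=np.arctan2(v[1],v[0])
    print('shift',np.round(d,1),'roll',round(r,3))
def rays(cam,px):
    p=camera_params(cam);R=cv2.Rodrigues(np.float64(p['rvec']))[0]
    C=-R.T@np.ravel(p['tvec']);D=np.c_[px,np.ones(len(px))]@np.linalg.inv(p['intrinsics']).T@R
    return C,D
def at_z(cam,px,z):
    C,D=rays(cam,px);return C+D*((z-C[2])/D[:,2])[:,None]
U=np.array([-.248,.969])
E
python3 - <<'E'
from h import *
a=cv2.imread('pics/top0.png')[130:280,290:450];b=cv2.imread('pics/scene0.png')[170:320,190:350]
cv2.imwrite('pics/crop0.png',cv2.resize(np.hstack([a,b]),None,fx=2.5,fy=2.5,interpolation=cv2.INTER_CUBIC))
go(.587,-.037,.215,U)
E
```

```text
shift [-545.4 -354.7   -9.5] roll 0.873
```

View pics/crop0.png

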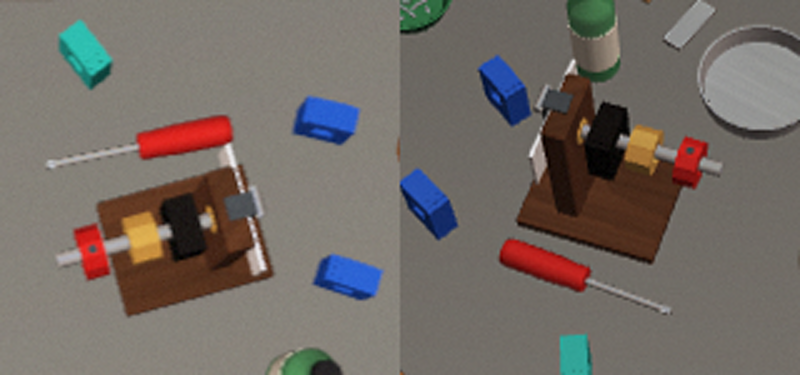

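The crop confirms it: the black block, red ring and brass ring are on the bar, and the blue and turquoise blocks lie on the bench. Now I'll move above the collar.

```bash
python3 -m creep '{"jaw":[94,94,94,94,94,94,94,94,94,94],"xyz":[[-20,-13,-10],[-55,-35,-10],[-95,-62,-10],[-135,-88,-10],[-175,-114,-10],[-215,-140,-10],[-250,-163,-10],[-285,-185,-10],[-320,-208,-10],[-350,-228,-10]],"roll":[0,0.1,0.2,0.3,0.4,0.5,0.6,0.7,0.8,0.873]}' && python3 -c "
from h import *
go(.587,-.037,.215,U)"
```

```text
time: 2.7
eef_pos: [0.4666, 0.1598, 0.2157]
tcp_rot: [[-0.244, 0.97, 0.001], [0.97, 0.244, -0.0], [-0.0, 0.001, -1.0]]
contact_force: [0.1, 1.1, -0.0]
grip_width: 0.0938
finger_force: 0.0
shift [-220.3   68.7    0.8] roll -0.004
```

```bash
python3 -m creep '{"jaw":[94,94,94,94,94,94,94,94],"xyz":[[-35,11,0],[-70,22,0],[-110,34,0],[-145,46,0],[-180,57,0],[-205,64,0],[-220,69,0],[-220,69,0]],"roll":[0,0,0,0,0,0,0,0]}' && python3 - <<'E'
from h import *
s=state();print(s['time'],s['eef_pos'])
cv2.imwrite('pics/w1.png',capture('wrist'))
for t in ['bar_end','collar_c','spacer_c','caul_c']:
    print(t,[(np.round(d['at'],4).tolist(),round(d['confidence'],2)) for d in tip_of('wrist',t)][:3])
E
```

```text
time: 3.5
eef_pos: [0.5879, -0.0356, 0.215]
tcp_rot: [[-0.246, 0.969, -0.0], [0.969, 0.246, -0.0], [-0.0, -0.0, -1.0]]
contact_force: [0.9, -0.2, 0.2]
grip_width: 0.0939
finger_force: 0.0
3.5 [ 0.58789591 -0.03562636  0.21504102]
bar_end [([0.5759, -0.0115, 0.1157], 0.72)]
collar_c [([0.585, -0.0396, 0.1094], 0.94), ([0.6009, -0.1095, 0.1153], 0.63)]
spacer_c []
caul_c [([0.6036, -0.1101, 0.1126], 0.96), ([0.7621, -0.038, 0.0302], 0.92), ([0.7036, -0.2403, 0.0269], 0.76)]
```

View pics/w1.png

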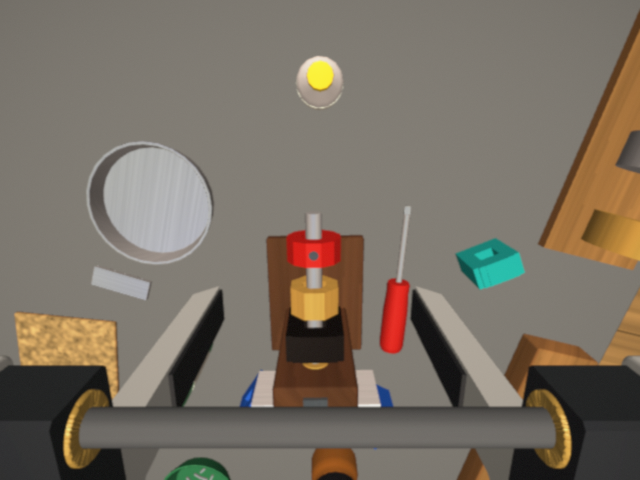

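The wrist view has the bar vertical in the picture: tip (314,213), collar (313,248), spacer (315,298), caul (315,338). The jaws straddle it. I'll compute the lateral offset from the pixels.

```bash
python3 - <<'E'
from h import *
im=cv2.imread('pics/w1.png');h=cv2.cvtColor(im,cv2.COLOR_BGR2HSV)
print(cv2.cvtColor(im[213:232:6,300:330],cv2.COLOR_BGR2GRAY).tolist()) 
red=((h[...,0]<6)|(h[...,0]>174))&(h[...,1]>150)&(h[...,2]>60)
ys,xs=np.nonzero(red[225:275,280:350]);print('red',xs.min()+280,xs.max()+280,ys.min()+225,ys.max()+225)
br=(abs(h[...,0].astype(int)-19)<6)&(h[...,1]>120)&(h[...,2]>120)
ys,xs=np.nonzero(br[270:322,280:350]);print('brass',xs.min()+280,xs.max()+280,ys.min()+270,ys.max()+270)
s=state();R=np.array(s['tcp_rot'])
for n,px,z in [('bar tip',(314,213),.121),('bar mid',(314.5,270),.121),('bar in',(315.5,325),.121),('collar top far',(313.5,232),.132),('collar top near',(313.5,250),.132),('spacer top',(315,285),.13)]:
    w=at_z('wrist',[px],z)[0];print(n,w.round(4),(1e3*R.T@(w-s['eef_pos'])).round(1))
E
```

```text
[[127, 127, 127, 125, 121, 121, 128, 135, 138, 137, 138, 140, 140, 141, 141, 142, 142, 142, 142, 138, 128, 122, 125, 127, 127, 126, 127, 126, 126, 126], [127, 126, 128, 125, 118, 113, 125, 142, 157, 167, 170, 174, 176, 177, 178, 177, 176, 170, 159, 145, 127, 116, 120, 125, 127, 126, 126, 127, 127, 126], [127, 126, 127, 126, 124, 119, 123, 139, 156, 167, 172, 174, 177, 179, 177, 178, 177, 171, 161, 146, 129, 119, 121, 126, 128, 127, 127, 127, 126, 127], [85, 81, 77, 76, 81, 98, 118, 138, 154, 166, 172, 176, 177, 178, 177, 178, 177, 172, 161, 147, 128, 103, 79, 72, 71, 74, 75, 76, 80, 83]]
red 286 340 230 268
brass 290 338 275 320
bar tip [ 0.5774 -0.0079  0.121 ] [26.3 -2.5 94.7]
bar mid [ 0.5884 -0.0498  0.121 ] [-16.9  -2.2  94.7]
bar in [ 0.6004 -0.0938  0.121 ] [-62.5  -1.6  94.6]
collar top far [ 0.5799 -0.0188  0.132 ] [15.2 -2.8 83.7]
collar top near [ 0.5831 -0.0315  0.132 ] [ 2.1 -2.8 83.7]
spacer top [ 0.5909 -0.0577  0.13  ] [-25.2  -1.8  85.7]
```

```bash
python3 -m creep '{"jaw":[80,70,70,70,70,70],"xyz":[[-1,-2,30],[-1,-2,65],[-1,-2,95],[-1,-2,112],[-1,-2,118],[-1,-2,118]],"roll":[0,0,0,0,0,0]}' && python3 -m creep '{"jaw":[55,48,44,40,36,34,34,34],"xyz":[[0,0,0],[0,0,0],[0,0,0],[0,0,0],[0,0,0],[0,0,0],[0,0,0],[0,0,0]],"roll":[0,0,0,0,0,0,0,0]}' && python3 - <<'E'
from h import *
cv2.imwrite('pics/w2.png',capture('wrist'))
E
```

```text
time: 4.35
eef_pos: [0.5848, -0.0349, 0.0972]
tcp_rot: [[-0.249, 0.968, -0.001], [0.968, 0.249, 0.0], [0.001, -0.001, -1.0]]
contact_force: [-0.5, 0.1, 0.3]
grip_width: 0.0699
finger_force: 0.0
time: 5.15
eef_pos: [0.5857, -0.0358, 0.0979]
tcp_rot: [[-0.248, 0.969, 0.001], [0.969, 0.248, -0.0], [-0.0, 0.001, -1.0]]
contact_force: [-0.4, 0.1, 4.5]
grip_width: 0.0398
finger_force: 30.0
```

View pics/w2.png

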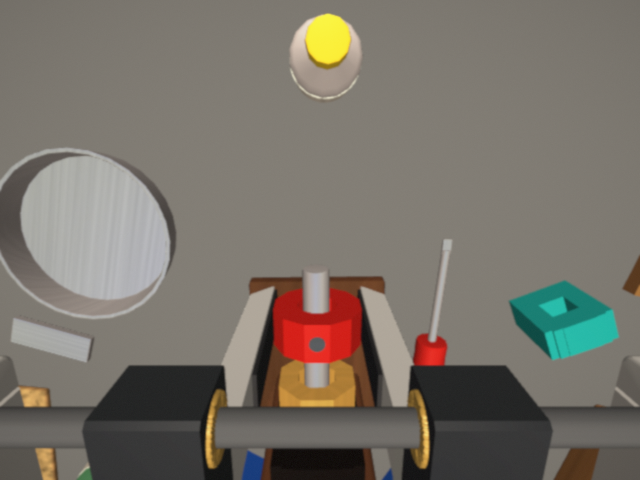

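Collar is gripped (39.8 mm wide, 30 N). I'll lift 3 mm to centre the bore, slide it out, then rise.

```bash
python3 -m creep '{"jaw":[34,34,34,34,34,34,34,34,34,34],"xyz":[[0,0,-2],[0,0,-3],[6,0,-3],[14,0,-3],[23,0,-3],[32,0,-3],[41,0,-3],[48,0,-3],[48,0,-3],[48,0,-30]],"roll":[0,0,0,0,0,0,0,0,0,0]}' && python3 - <<'E'
from h import *
s=state();print(s['eef_pos'])
capture('scene');capture('top')
for c in ['scene','top']:
  for t in ['collar_c','spacer_c','caul_c']:
    print(c,t,[(np.round(d['at'],4).tolist(),round(d['confidence'],2)) for d in tip_of(c,t)][:3])
go(.426,-.061,.2,U)
E
```

```text
time: 6.2
eef_pos: [0.5706, 0.0113, 0.1245]
tcp_rot: [[-0.249, 0.968, -0.008], [0.968, 0.249, 0.0], [0.002, -0.007, -1.0]]
contact_force: [0.5, -0.2, -0.6]
grip_width: 0.0394
finger_force: 30.0
[0.57059214 0.01126524 0.12454315]
scene collar_c [([0.5973, -0.0769, 0.1088], 0.32)]
scene spacer_c [([0.5949, -0.0832, 0.1094], 0.78)]
scene caul_c [([0.5711, -0.2585, 0.0292], 0.9), ([0.7577, -0.0383, 0.0285], 0.74), ([0.6088, -0.1076, 0.1143], 0.68)]
top collar_c []
top spacer_c [([0.5998, -0.0788, 0.1144], 0.45)]
top caul_c [([0.6068, -0.1053, 0.1069], 0.92), ([0.7077, -0.243, 0.0275], 0.72), ([0.7628, -0.0353, 0.025], 0.61)]
shift [ -33.  -160.1  -73.3] roll 0.0
```

```bash
python3 -m creep '{"jaw":[34,34,34,34,34,34,34,34,34,34],"xyz":[[0,0,-35],[0,0,-70],[-6,-25,-74],[-14,-60,-74],[-21,-97,-74],[-28,-130,-74],[-32,-152,-74],[-33,-160,-74],[-33,-160,-74],[-33,-160,-74]],"roll":[0,0,0,0,0,0,0,0,0,0]}' && python3 - <<'E'
from h import *
s=state();print(s['eef_pos'])
cv2.imwrite('pics/w3.png',capture('wrist'))
for c in ['wrist']:
  for t in ['collar_c','dish']:
    print(c,t,[(np.round(d['at'],4).tolist(),round(d['confidence'],2)) for d in tip_of(c,t)][:3])
go(.426,-.061,.011,U)
E
```

```text
time: 7.6
eef_pos: [0.4278, -0.0608, 0.2015]
tcp_rot: [[-0.248, 0.969, 0.001], [0.969, 0.248, 0.0], [0.0, 0.001, -1.0]]
contact_force: [0.0, -0.3, -1.7]
grip_width: 0.0395
finger_force: 30.0
[ 0.42776165 -0.06081166  0.2014516 ]
wrist collar_c [([0.4292, -0.0651, 0.2106], 0.55)]
wrist dish [([0.4276, -0.0634, -0.0008], 0.8), ([0.3537, -0.2704, -0.0026], 0.24)]
shift [ 1.000e-01 -1.800e+00  1.903e+02] roll 0.001
```

View pics/w3.png

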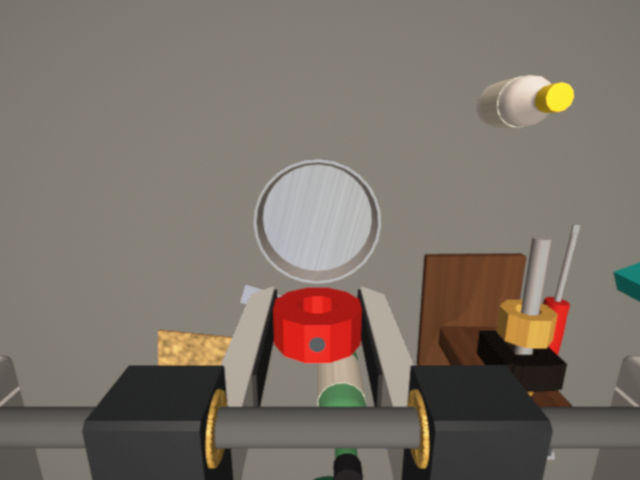

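The collar is held at (317,325), with the dish straight below at (317,221). Lowering.

```bash
python3 -m creep '{"jaw":[34,34,34,34,34,34,34,34,34,34],"xyz":[[0,0,30],[0,-1,65],[0,-1,100],[0,-1,135],[0,-1,160],[0,-1,175],[0,-1,184],[0,-1,187],[0,-1,188],[0,-1,188]],"roll":[0,0,0,0,0,0,0,0,0,0]}'; python3 -m creep '{"jaw":[34,34,34,34],"xyz":[[0,0,1],[0,0,2],[0,0,3],[0,0,3]],"roll":[0,0,0,0]}'
```

```text
time: 8.75
eef_pos: [0.4265, -0.0613, 0.014]
tcp_rot: [[-0.249, 0.969, 0.001], [0.969, 0.249, -0.0], [-0.001, 0.001, -1.0]]
contact_force: [0.6, -0.5, -0.8]
grip_width: 0.0395
finger_force: 30.0
time: 9.15
eef_pos: [0.4257, -0.0612, 0.0105]
tcp_rot: [[-0.248, 0.969, 0.0], [0.969, 0.248, 0.0], [-0.0, 0.0, -1.0]]
contact_force: [-0.5, -0.1, 0.2]
grip_width: 0.0398
finger_force: 30.0
```

```bash
python3 -m creep '{"jaw":[34,34,34],"xyz":[[0,0,0.5],[0,0,1.0],[0,0,1.5]],"roll":[0,0,0]}'
```

```text
time: 9.45
eef_pos: [0.4258, -0.0612, 0.0099]
tcp_rot: [[-0.248, 0.969, 0.0], [0.969, 0.248, -0.0], [-0.0, 0.0, -1.0]]
contact_force: [-2.6, 1.3, 15.9]
grip_width: 0.0398
finger_force: 30.0
```

Floor contact. I'll ease back, open and retreat.

```bash
python3 -m creep '{"jaw":[34,41,44,48,52,56,56,56,56,56],"xyz":[[0,0,-1],[0,0,-1],[0,0,-1],[0,0,-1],[0,0,-1],[0,0,-1],[0,0,-15],[0,0,-45],[0,0,-80],[0,0,-110]],"roll":[0,0,0,0,0,0,0,0,0,0]}'; python3 -m creep '{"jaw":[60,70,70,70],"xyz":[[0,0,-30],[0,0,-65],[0,0,-85],[0,0,-85]],"roll":[0,0,0,0]}'; python3 - <<'E'
from h import *
capture('scene');capture('top');cv2.imwrite('pics/w4.png',capture('wrist'))
for c in ['scene','top','wrist']:
  for t in ['collar_c','spacer_c']:
    print(c,t,[(np.round(d['at'],4).tolist(),round(d['confidence'],2)) for d in tip_of(c,t)][:3])
# spacer: bar-line point for t=-.070 from collar grasp line
P=np.array([.5848,-.0353]); print(P-U*.042)
go(*(P-U*.042),.215,U)
E
```

```text
time: 10.45
eef_pos: [0.4257, -0.0611, 0.1203]
tcp_rot: [[-0.248, 0.969, 0.0], [0.969, 0.248, -0.0], [-0.0, 0.0, -1.0]]
contact_force: [0.1, 0.3, 0.9]
grip_width: 0.0558
finger_force: 0.0
time: 10.85
eef_pos: [0.4277, -0.0617, 0.2066]
tcp_rot: [[-0.248, 0.969, 0.006], [0.969, 0.248, -0.002], [-0.003, 0.006, -1.0]]
contact_force: [1.0, 0.1, 0.6]
grip_width: 0.0699
finger_force: 0.0
scene collar_c [([0.6062, -0.1078, 0.1134], 0.7), ([0.4348, -0.0645, 0.0267], 0.44), ([0.6142, -0.1397, -0.0031], 0.28)]
scene spacer_c [([0.4053, -0.1604, -0.0003], 0.68), ([0.5978, -0.0809, 0.1122], 0.46)]
top collar_c [([0.4926, -0.2121, 0.0052], 0.42)]
top spacer_c [([0.3712, 0.1523, 0.0005], 0.7), ([0.5989, -0.0796, 0.1114], 0.53)]
wrist collar_c [([0.4288, -0.0664, 0.0223], 0.88)]
wrist spacer_c [([0.5976, -0.0768, 0.1128], 0.98), ([0.4, -0.1617, -0.0011], 0.24)]
[ 0.595216 -0.075998]
shift [-56.7 160.9 -12.2] roll 0.0
```

The collar lies in the dish at (0.429,-0.066,0.022). Next is the spacer.

```bash
python3 -m creep '{"jaw":[70,70,70,70,70,70,70,70],"xyz":[[-8,25,-9],[-20,57,-9],[-33,94,-9],[-45,127,-9],[-54,152,-9],[-58,162,-9],[-58,162,-9],[-58,162,-9]],"roll":[0,0,0,0,0,0,0,0]}'; python3 - <<'E'
from h import *
s=state();R=np.array(s['tcp_rot']);print(s['eef_pos'])
im=capture('wrist');cv2.imwrite('pics/w5.png',im)
for t in ['bar_end','spacer_c','caul_c']:
    print(t,[(np.round(d['at'],4).tolist(),round(d['confidence'],2),(1e3*R.T@(d['at']-s['eef_pos'])).round(1)) for d in tip_of('wrist',t)][:1])
h=cv2.cvtColor(im,cv2.COLOR_BGR2HSV);br=(abs(h[...,0].astype(int)-19)<6)&(h[...,1]>120)&(h[...,2]>100);br[380:]=0
n,l,st,c=cv2.connectedComponentsWithStats(br.astype(np.uint8));print([x for x in st[1:].tolist() if x[4]>150])
go(.5963,-.078,.098,U)
E
```

```text
time: 12.1
eef_pos: [0.5957, -0.0769, 0.2126]
tcp_rot: [[-0.248, 0.969, -0.002], [0.969, 0.248, 0.0], [0.001, -0.002, -1.0]]
contact_force: [-0.1, -0.3, 0.7]
grip_width: 0.0701
finger_force: 0.0
[ 0.59567156 -0.07691775  0.21256098]
bar_end [([0.5763, -0.0118, 0.1157], 0.58, array([67.8, -2.4, 96.9]))]
spacer_c [([0.5969, -0.0777, 0.1136], 0.87, array([-1.2,  1.2, 99. ]))]
caul_c [([0.7665, -0.0377, 0.0298], 0.81, array([ -4.6, 175.6, 182.4]))]
[[555, 16, 85, 214, 9019], [292, 226, 53, 44, 1936], [8, 277, 107, 93, 8459], [524, 282, 116, 95, 4781], [304, 314, 29, 10, 186]]
shift [-1.100e+00  1.000e-01  1.155e+02] roll 0.0
```

View pics/w5.png

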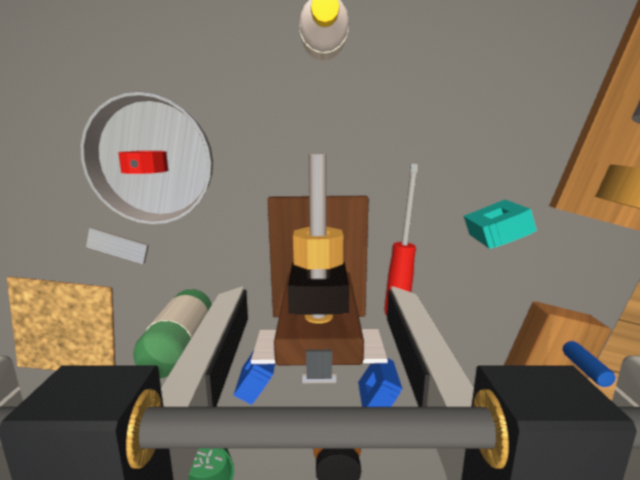

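The spacer at (318,248) is centred between the jaws. The caul (318,290) is still on the bar and the collar is in the dish at (143,162). Descend and grip.

```bash
python3 -m creep '{"jaw":[70,70,66,60,60,60],"xyz":[[-1,0,30],[-1,0,65],[-1,0,95],[-1,0,110],[-1,0,115],[-1,0,115]],"roll":[0,0,0,0,0,0]}' && python3 -m creep '{"jaw":[52,46,42,38,34,30,30,30],"xyz":[[0,0,0],[0,0,0],[0,0,0],[0,0,0],[0,0,0],[0,0,0],[0,0,0],[0,0,0]],"roll":[0,0,0,0,0,0,0,0]}'
```

```text
time: 12.9
eef_pos: [0.5967, -0.078, 0.0979]
tcp_rot: [[-0.248, 0.969, -0.001], [0.969, 0.248, 0.0], [0.0, -0.001, -1.0]]
contact_force: [0.8, 0.4, 0.1]
grip_width: 0.06
finger_force: 0.0
time: 13.7
eef_pos: [0.5974, -0.0781, 0.0983]
tcp_rot: [[-0.248, 0.969, 0.0], [0.969, 0.248, -0.0], [-0.0, 0.0, -1.0]]
contact_force: [-1.4, 0.3, 2.4]
grip_width: 0.0356
finger_force: 30.0
```

```bash
python3 -m creep '{"jaw":[30,30,30,30,30,30,30,30,30,30],"xyz":[[0,0,-2],[0,0,-3],[6,0,-3],[15,0,-3],[25,0,-3],[36,0,-3],[47,0,-3],[58,0,-3],[70,0,-3],[80,0,-3]],"roll":[0,0,0,0,0,0,0,0,0,0]}' && python3 -m creep '{"jaw":[30,30,30,30,30,30],"xyz":[[10,0,0],[10,0,0],[10,0,-30],[10,0,-65],[10,0,-100],[10,0,-100]],"roll":[0,0,0,0,0,0]}'; python3 - <<'E'
from h import *
capture('scene');capture('top')
for c in ['scene','top']:
  for t in ['tray','caul_c','pad']:
    print(c,t,[(np.round(d['at'],4).tolist(),round(d['confidence'],2)) for d in tip_of(c,t)][:3])
go(.493,.338,.2,U)
E
```

```text
time: 14.7
eef_pos: [0.5771, 0.0007, 0.101]
tcp_rot: [[-0.249, 0.969, 0.0], [0.969, 0.249, 0.0], [0.0, 0.0, -1.0]]
contact_force: [-0.2, 0.7, -0.9]
grip_width: 0.0355
finger_force: 30.0
time: 15.3
eef_pos: [0.5785, 0.0084, 0.2063]
tcp_rot: [[-0.248, 0.969, 0.011], [0.969, 0.248, -0.001], [-0.004, 0.01, -1.0]]
contact_force: [0.7, 0.1, -1.1]
grip_width: 0.0359
finger_force: 30.0
scene tray [([0.4908, 0.337, 0.0006], 0.56)]
scene caul_c [([0.6063, -0.1089, 0.1123], 0.9), ([0.7062, -0.2404, 0.0278], 0.82), ([0.5712, -0.2553, 0.0276], 0.61)]
scene pad [([0.3528, -0.2727, 0.0026], 0.79), ([0.4032, -0.1589, -0.0021], 0.7)]
top tray [([0.4931, 0.337, 0.0033], 0.7)]
top caul_c [([0.5726, -0.2581, 0.0301], 0.83), ([0.7077, -0.2418, 0.0302], 0.81), ([0.7646, -0.0341, 0.0287], 0.62)]
top pad [([0.3554, -0.2726, -0.0016], 0.76)]
shift [ 3.387e+02  3.000e+00 -1.000e-01] roll 0.0
```

```bash
python3 -m creep '{"jaw":[30,30,30,30,30,30,30,30,30,30],"xyz":[[25,0,0],[60,0,0],[100,1,0],[145,1,0],[190,2,0],[235,2,0],[275,3,0],[305,3,0],[327,3,0],[338,3,0]],"roll":[0,0,0,0,0,0,0,0,0,0]}' && python3 -m creep '{"jaw":[30,30],"xyz":[[0,0,0],[0,0,0]],"roll":[0,0]}'; python3 - <<'E'
from h import *
cv2.imwrite('pics/w6.png',capture('wrist'))
for t in ['tray','spacer_c']:
    print(t,[(np.round(d['at'],4).tolist(),round(d['confidence'],2)) for d in tip_of('wrist',t)][:3])
go(.4925,.337,.0135,U)
E
```

```text
time: 16.7
eef_pos: [0.4929, 0.339, 0.2001]
tcp_rot: [[-0.25, 0.968, -0.001], [0.968, 0.25, -0.0], [0.0, -0.001, -1.0]]
contact_force: [0.0, 0.1, 0.2]
grip_width: 0.0359
finger_force: 30.0
time: 16.9
eef_pos: [0.494, 0.3364, 0.2006]
tcp_rot: [[-0.248, 0.969, -0.0], [0.969, 0.248, -0.001], [-0.001, -0.001, -1.0]]
contact_force: [0.5, -0.3, -1.3]
grip_width: 0.0358
finger_force: 30.0
tray [([0.4911, 0.3346, -0.0003], 0.7)]
spacer_c [([0.4967, 0.3361, 0.2154], 0.75)]
shift [  1.5  -1.5 187.5] roll -0.001
```

View pics/w6.png

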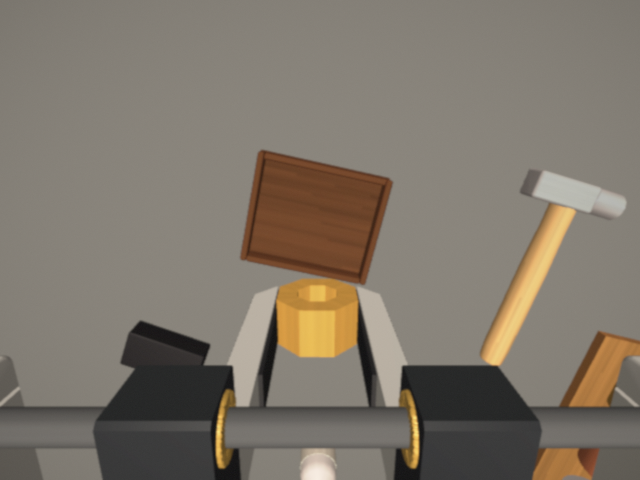

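The spacer (318,318) is held over the tray, whose centre is at (316,216). Lowering.

```bash
python3 -m creep '{"jaw":[30,30,30,30,30,30,30,30,30,30],"xyz":[[0,-1,30],[0,-1,65],[0,-1,100],[0,-1,135],[0,-1,160],[0,-1,175],[0,-1,182],[0,-1,186],[0,-1,187],[0,-1,187]],"roll":[0,0,0,0,0,0,0,0,0,0]}'; python3 -m creep '{"jaw":[30,30,30],"xyz":[[0,0,1],[0,0,2],[0,0,2]],"roll":[0,0,0]}'
```

```text
time: 18.05
eef_pos: [0.4937, 0.3372, 0.0149]
tcp_rot: [[-0.248, 0.969, 0.002], [0.969, 0.248, 0.001], [0.0, 0.002, -1.0]]
contact_force: [-0.4, 0.7, -0.6]
grip_width: 0.0358
finger_force: 30.0
time: 18.35
eef_pos: [0.493, 0.3371, 0.0122]
tcp_rot: [[-0.249, 0.969, 0.0], [0.969, 0.249, 0.0], [0.0, 0.001, -1.0]]
contact_force: [0.4, 0.4, -1.2]
grip_width: 0.0356
finger_force: 30.0
```

```bash
python3 -m creep '{"jaw":[30,30,30],"xyz":[[0,0,0.7],[0,0,1.4],[0,0,1.4]],"roll":[0,0,0]}';  python3 -m creep '{"jaw":[30,30],"xyz":[[0,0,0.7],[0,0,0.7]],"roll":[0,0]}'
```

```text
time: 18.65
eef_pos: [0.4929, 0.337, 0.0105]
tcp_rot: [[-0.248, 0.969, -0.0], [0.969, 0.248, 0.0], [0.0, -0.0, -1.0]]
contact_force: [-0.6, 0.1, -1.1]
grip_width: 0.0357
finger_force: 30.0
time: 18.85
eef_pos: [0.4929, 0.3371, 0.0104]
tcp_rot: [[-0.248, 0.969, 0.0], [0.969, 0.248, 0.0], [0.0, 0.0, -1.0]]
contact_force: [-0.7, 0.3, 3.9]
grip_width: 0.0359
finger_force: 30.0
```

Contact. Release and retreat.

```bash
python3 -m creep '{"jaw":[37,40,44,48,52,52,52,52,52,52],"xyz":[[0,0,0],[0,0,0],[0,0,0],[0,0,0],[0,0,0],[0,0,-15],[0,0,-45],[0,0,-80],[0,0,-115],[0,0,-150]],"roll":[0,0,0,0,0,0,0,0,0,0]}'; python3 -m creep '{"jaw":[60,70,70],"xyz":[[0,0,-35],[0,0,-50],[0,0,-50]],"roll":[0,0,0]}'; python3 - <<'E'
from h import *
capture('wrist')
print([(np.round(d['at'],4).tolist(),round(d['confidence'],2)) for d in tip_of('wrist','spacer_c')][:2])
go(.605,-.110,.215,U)
E
```

```text
time: 19.85
eef_pos: [0.4927, 0.3369, 0.1612]
tcp_rot: [[-0.248, 0.969, -0.0], [0.969, 0.248, -0.0], [0.0, -0.0, -1.0]]
contact_force: [0.6, 0.6, 0.0]
grip_width: 0.052
finger_force: 0.0
time: 20.15
eef_pos: [0.4944, 0.3378, 0.2128]
tcp_rot: [[-0.248, 0.969, 0.005], [0.969, 0.248, 0.003], [0.001, 0.006, -1.0]]
contact_force: [-0.2, 0.6, 0.3]
grip_width: 0.0691
finger_force: 0.0
[([0.4935, 0.3371, 0.0261], 0.85)]
shift [-460.7   -2.    -5.7] roll 0.0
```

The spacer is at the tray's centre. Back to the bar for the caul.

```bash
python3 -m creep '{"jaw":[70,70,70,70,70,70,70,70,70,70],"xyz":[[-25,0,-3],[-65,0,-3],[-110,0,-3],[-155,-1,-3],[-200,-1,-3],[-245,-1,-3],[-290,-1,-3],[-335,-1,-3],[-380,-2,-3],[-415,-2,-3]],"roll":[0,0,0,0,0,0,0,0,0,0]}'; python3 -m creep '{"jaw":[70,70,70,70],"xyz":[[-22,0,0],[-38,0,0],[-45,0,0],[-45,0,0]],"roll":[0,0,0,0]}';  python3 - <<'E'
from h import *
s=state();R=np.array(s['tcp_rot']);print(s['eef_pos'])
cv2.imwrite('pics/w7.png',capture('wrist'))
for t in ['bar_end','caul_c','stand']:
    print(t,[(np.round(d['at'],4).tolist(),round(d['confidence'],2),(1e3*R.T@(d['at']-s['eef_pos'])).round(1)) for d in tip_of('wrist',t)][:2])
E
```

```text
time: 21.25
eef_pos: [0.5933, -0.068, 0.2105]
tcp_rot: [[-0.247, 0.969, -0.004], [0.969, 0.247, 0.0], [0.001, -0.004, -1.0]]
contact_force: [0.9, 0.6, 0.3]
grip_width: 0.07
finger_force: 0.0
time: 21.65
eef_pos: [0.6049, -0.1091, 0.2118]
tcp_rot: [[-0.248, 0.969, -0.002], [0.969, 0.248, 0.001], [0.001, -0.001, -1.0]]
contact_force: [0.3, -0.6, 0.0]
grip_width: 0.0699
finger_force: 0.0
[ 0.60493287 -0.10912254  0.21181846]
bar_end [([0.5756, -0.0108, 0.1152], 0.7, array([102.4,  -3.9,  96.8]))]
caul_c [([0.6016, -0.1059, 0.1118], 0.98, array([  3.8,  -2.3, 100. ])), ([0.7654, -0.0361, 0.0252], 0.9, array([ 30.7, 173.8, 186.4]))]
stand [([0.6125, -0.1422, 0.0057], 0.74, array([-34.2,  -0.6, 206.1]))]
```

View pics/w7.png

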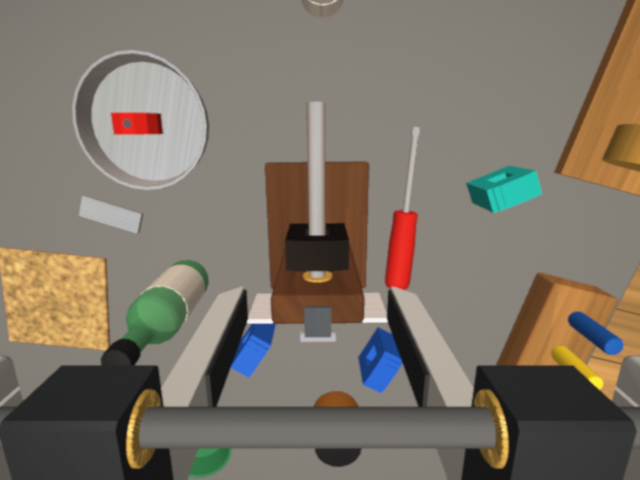

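The caul at (317,247) is nearly centred, so grip it.

```bash
python3 -m creep '{"jaw":[70,70,66,64,64,64],"xyz":[[1,-1,30],[1,-1,65],[1,-1,95],[1,-1,111],[1,-1,117],[1,-1,117]],"roll":[0,0,0,0,0,0]}' && python3 -m creep '{"jaw":[58,53,49,46,42,38,38,38],"xyz":[[0,0,0],[0,0,0],[0,0,0],[0,0,0],[0,0,0],[0,0,0],[0,0,0],[0,0,0]],"roll":[0,0,0,0,0,0,0,0]}'
```

```text
time: 22.45
eef_pos: [0.6037, -0.1075, 0.0955]
tcp_rot: [[-0.249, 0.968, -0.001], [0.968, 0.249, 0.001], [0.001, -0.001, -1.0]]
contact_force: [-0.6, 0.1, 0.4]
grip_width: 0.0638
finger_force: 0.0
time: 23.25
eef_pos: [0.6043, -0.1085, 0.0963]
tcp_rot: [[-0.248, 0.969, 0.001], [0.969, 0.248, -0.0], [-0.0, 0.001, -1.0]]
contact_force: [0.4, 0.3, 3.5]
grip_width: 0.0437
finger_force: 30.0
```

```bash
python3 -m creep '{"jaw":[38,38,38,38,38,38,38,38,38,38],"xyz":[[0,0,-2],[0,0,-3],[6,0,-3],[15,0,-3],[26,0,-3],[38,0,-3],[50,0,-3],[62,0,-3],[74,0,-3],[86,0,-3]],"roll":[0,0,0,0,0,0,0,0,0,0]}' && python3 -m creep '{"jaw":[38,38,38,38,38,38,38,38,38],"xyz":[[12,0,0],[24,0,0],[34,0,0],[38,0,0],[38,0,0],[38,0,-30],[38,0,-65],[38,0,-105],[38,0,-105]],"roll":[0,0,0,0,0,0,0,0,0]}'; python3 - <<'E'
from h import *
cv2.imwrite('pics/w8.png',capture('wrist'))
print([(np.round(d['at'],4).tolist(),round(d['confidence'],2)) for d in tip_of('wrist','caul_c')][:2])
go(.42,.0,.205,U);go(.35,-.278,.205,U)
E
```

```text
time: 24.25
eef_pos: [0.5824, -0.0239, 0.0989]
tcp_rot: [[-0.249, 0.969, 0.0], [0.969, 0.249, 0.0], [0.0, 0.0, -1.0]]
contact_force: [0.2, -0.6, -0.4]
grip_width: 0.0437
finger_force: 30.0
time: 25.15
eef_pos: [0.5771, 0.0109, 0.2098]
tcp_rot: [[-0.248, 0.969, 0.012], [0.969, 0.248, -0.001], [-0.004, 0.011, -1.0]]
contact_force: [0.3, -0.0, 0.8]
grip_width: 0.0438
finger_force: 30.0
[([0.7058, -0.2376, 0.0264], 0.79), ([0.5737, -0.2564, 0.0269], 0.75)]
shift [  27.2 -151.7   -0.7] roll -0.0
shift [-224.8 -288.5   -0.8] roll -0.0
```

```bash
python3 -m creep '{"jaw":[38,38,38,38,38,38,38,38,38,38],"xyz":[[5,-20,0],[10,-55,0],[5,-95,0],[-10,-135,0],[-40,-165,0],[-75,-190,0],[-110,-215,0],[-145,-238,0],[-175,-257,0],[-200,-272,0]],"roll":[0,0,0,0,0,0,0,0,0,0]}' && python3 -m creep '{"jaw":[38,38,38,38],"xyz":[[-13,-10,0],[-25,-17,0],[-25,-17,0],[-25,-17,0]],"roll":[0,0,0,0]}'; python3 - <<'E'
from h import *
cv2.imwrite('pics/w9.png',capture('wrist'))
for t in ['pad','caul_c','oil']: print(t,[(np.round(d['at'],4).tolist(),round(d['confidence'],2)) for d in tip_of('wrist',t)][:2])
go(.352,-.276,.0205,U)
E
```

```text
time: 26.25
eef_pos: [0.3574, -0.2507, 0.202]
tcp_rot: [[-0.247, 0.969, -0.003], [0.969, 0.247, 0.002], [0.003, -0.002, -1.0]]
contact_force: [0.0, -0.0, -1.2]
grip_width: 0.0437
finger_force: 30.0
time: 26.65
eef_pos: [0.3489, -0.2772, 0.203]
tcp_rot: [[-0.248, 0.969, -0.001], [0.969, 0.248, 0.002], [0.002, -0.0, -1.0]]
contact_force: [0.1, -0.2, -0.6]
grip_width: 0.0436
finger_force: 30.0
pad [([0.3548, -0.2731, -0.0044], 0.84)]
caul_c [([0.5719, -0.2598, 0.0289], 0.87), ([0.3459, -0.2778, 0.2205], 0.76)]
oil [([0.4874, -0.2103, -0.0041], 0.86)]
shift [  0.3   2.7 183.3] roll 0.002
```

View pics/w9.png

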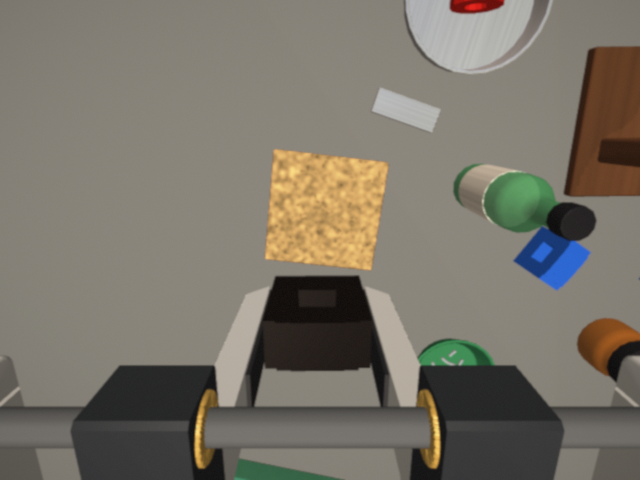

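The caul is held upright at (317,322) above the pad (327,210), and the oil bottle (510,195) is clear. Lowering.

```bash
python3 -m creep '{"jaw":[38,38,38,38,38,38,38,38,38,38],"xyz":[[0,2,30],[0,2,65],[0,2,100],[0,2,135],[0,2,158],[0,2,170],[0,2,177],[0,2,180],[0,2,181],[0,2,181]],"roll":[0,0,0,0,0,0,0,0,0,0]}'; python3 -m creep '{"jaw":[38,38,38],"xyz":[[0,0,1],[0,0,2],[0,0,2]],"roll":[0,0,0]}'; python3 -m creep '{"jaw":[38,38,38],"xyz":[[0,0,0.5],[0,0,1],[0,0,1]],"roll":[0,0,0]}'
```

```text
time: 27.85
eef_pos: [0.3516, -0.2778, 0.0234]
tcp_rot: [[-0.249, 0.969, 0.001], [0.969, 0.249, -0.001], [-0.001, 0.001, -1.0]]
contact_force: [1.2, -0.3, -0.4]
grip_width: 0.0438
finger_force: 30.0
time: 28.15
eef_pos: [0.3511, -0.2776, 0.021]
tcp_rot: [[-0.248, 0.969, 0.0], [0.969, 0.248, -0.0], [-0.0, 0.0, -1.0]]
contact_force: [0.5, -0.3, -0.1]
grip_width: 0.0436
finger_force: 30.0
time: 28.45
eef_pos: [0.351, -0.2774, 0.0198]
tcp_rot: [[-0.248, 0.969, -0.0], [0.969, 0.248, 0.0], [0.0, 0.0, -1.0]]
contact_force: [-0.8, 0.1, -0.5]
grip_width: 0.0439
finger_force: 30.0
```

```bash
python3 -m creep '{"jaw":[38,38,38],"xyz":[[0,0,0.5],[0,0,1],[0,0,1]],"roll":[0,0,0]}'; python3 -m creep '{"jaw":[38,38],"xyz":[[0,0,0.6],[0,0,0.6]],"roll":[0,0]}'
```

```text
time: 28.75
eef_pos: [0.3511, -0.2774, 0.0188]
tcp_rot: [[-0.248, 0.969, -0.0], [0.969, 0.248, 0.0], [0.0, 0.0, -1.0]]
contact_force: [-0.3, -0.4, 1.0]
grip_width: 0.0437
finger_force: 30.0
time: 28.95
eef_pos: [0.3512, -0.2775, 0.0184]
tcp_rot: [[-0.248, 0.969, 0.0], [0.969, 0.248, -0.0], [-0.0, 0.0, -1.0]]
contact_force: [-0.6, -0.1, 1.4]
grip_width: 0.044
finger_force: 30.0
```

```bash
python3 -m creep '{"jaw":[38,38],"xyz":[[0,0,0.5],[0,0,0.5]],"roll":[0,0]}'; python3 -m creep '{"jaw":[45,48,51,55,60,62,62,62,62,62],"xyz":[[0,0,0],[0,0,0],[0,0,0],[0,0,0],[0,0,0],[0,0,-15],[0,0,-45],[0,0,-80],[0,0,-115],[0,0,-150]],"roll":[0,0,0,0,0,0,0,0,0,0]}'; python3 -m creep '{"jaw":[62,62,62],"xyz":[[0,0,-30],[0,0,-40],[0,0,-40]],"roll":[0,0,0]}'; python3 - <<'E'
from h import *
cv2.imwrite('pics/w10.png',capture('wrist'));capture('top');capture('scene')
for c in ['wrist','top','scene']:
  for t in ['caul_c','collar_c','spacer_c','oil','glue']: print(c,t,[(np.round(d['at'],3).tolist(),round(d['confidence'],2)) for d in tip_of(c,t)][:3])
E
```

```text
time: 29.15
eef_pos: [0.3511, -0.2775, 0.0184]
tcp_rot: [[-0.248, 0.969, 0.0], [0.969, 0.248, -0.0], [-0.0, 0.0, -1.0]]
contact_force: [-1.6, 0.6, 8.0]
grip_width: 0.0439
finger_force: 30.0
time: 30.15
eef_pos: [0.3509, -0.2772, 0.169]
tcp_rot: [[-0.248, 0.969, -0.0], [0.969, 0.248, 0.0], [0.0, 0.0, -1.0]]
contact_force: [0.0, 0.3, -0.8]
grip_width: 0.0621
finger_force: 0.0
time: 30.45
eef_pos: [0.3516, -0.278, 0.2086]
tcp_rot: [[-0.248, 0.969, 0.002], [0.969, 0.248, -0.002], [-0.002, 0.001, -1.0]]
contact_force: [-0.4, -0.3, -0.6]
grip_width: 0.0621
finger_force: 0.0
wrist caul_c [([0.348, -0.277, 0.036], 0.81), ([0.572, -0.256, 0.026], 0.68)]
wrist collar_c [([0.687, -0.33, 0.003], 0.64)]
wrist spacer_c []
wrist oil [([0.488, -0.213, -0.004], 0.74)]
wrist glue []
top caul_c [([0.764, -0.037, 0.029], 0.84), ([0.708, -0.243, 0.028], 0.72), ([0.575, -0.258, 0.026], 0.71)]
top collar_c [([0.428, -0.062, 0.024], 0.73)]
top spacer_c [([0.498, 0.34, 0.024], 0.8), ([0.612, -0.145, -0.002], 0.37)]
top oil [([0.491, -0.211, 0.005], 0.96), ([0.614, -0.142, -0.003], 0.42)]
top glue [([0.558, 0.078, 0.0], 0.86)]
scene caul_c [([0.355, -0.278, 0.036], 0.74), ([0.759, -0.032, 0.032], 0.64), ([0.707, -0.24, 0.024], 0.6)]
scene collar_c [([0.431, -0.066, 0.025], 0.7), ([0.489, -0.206, -0.003], 0.62), ([0.581, -0.009, 0.115], 0.38)]
scene spacer_c [([0.494, 0.336, 0.022], 0.58), ([0.354, -0.271, 0.0], 0.57), ([0.374, 0.158, 0.002], 0.55)]
scene oil [([0.487, -0.211, -0.003], 0.9)]
scene glue [([0.56, 0.082, 0.0], 0.69)]
```

View pics/w10.png

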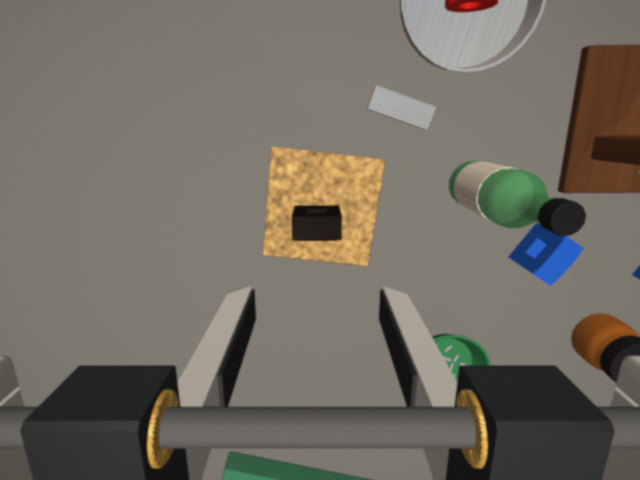

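The caul stands upright on the pad at (317,222). The collar and spacer are where they belong and the oil and glue bottles haven't moved, so I'm handing in.

```bash
python3 -c "
from rig import *
print(sign_off())"
```

```text
the job is handed in; nothing more can be done
None
```

The job is handed in at about 31 s of the 72 s: the last camera check showed the collar in the steel dish, the spacer in the walnut tray and the caul upright on the cork pad; sign-off gave no verdict.

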